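Set the frame-slot gauge with its knurled wheel

TASK

Set the slot gauge for the next frame moulding: with a fingertip on top of the knurled wheel, roll it stroke by stroke so that the sliding jaw closes towards the fixed jaw, until the jaw's front face is level with the tip of the gauge pointer, neither short of it nor past it (roll back if you overshoot). Work only the wheel: do not push the jaw or the pointer, pick nothing up, leave the things lying around where they are, and finish with the hand clear.

Things in the scene. Friction and masses are not known exactly. Their poses are not given: they have to be found in the camera images.
- fixture: Slot gauge bolted to the bench, yaw within 35 degrees: grey base plate 220 x 200 x 12 mm (x, y, z) with the wheel at y = -45 mm and the jaw bed at y = +30 mm. Origin: centre of its underside, on the bench. +x: the way the jaw closes; z up. The wheel sits between two cheeks 76 mm long, 8 mm thick, tops 72 mm above the bench, inner faces 16 mm either side of the wheel's middle plane.
- wheel: Knurled steel wheel, 24 mm wide, 71 mm diameter over its 24 ridges (2.5 mm high), on a level axle along the fixture's y. Origin: its centre, 54 mm above the bench, so its top is 89 mm up. The frame turns with it. Rolling the top towards the fixture's +x closes the jaw, back opens it: 8 mm per radian, 0.22 mm per mm of rim travel. It stays where it is left.
- wheel_axle (a point): Centre of the wheel, on its axle, with the fixture's axes (does not turn with the wheel). The wheel is rigidly mounted and turns with 1 to 2 N at the rim, so a light press of about 4 to 10 N on its top gives a fingertip enough grip to roll it; lift, go back and stroke again. Each 30 mm stroke over the top closes the jaw by about 6.5 mm.
- jaw: Sliding aluminium jaw, 50 mm long in x, 46 mm wide in y, its underside 32 mm and top 62 mm above the bench, driven by the wheel along the fixture's +x, 0 to 50 mm. Origin: middle of the lower edge of its front face, which looks to +x. Starts fully open, front face at fixture x = 0. Not to be pushed.
- fixed_jaw (a point): Middle of the top edge of the fixed jaw's face, at fixture x = +55 mm, 62 mm above the bench. The fixed jaw is a grey block 50 mm wide in y and 35 mm long, at the +x end of the bed.
- jaw_edge (a point): The corner of the sliding jaw's front face next to the pointer: its top edge, 62 mm above the bench, at fixture y = +53 mm. Axes as the fixture's.
- gauge: Small dark steel gauge pointer on a rail beside the jaw: a block 20 x 14 x 16 mm at fixture y = +89 mm with a thin blade, 2.4 mm wide, reaching towards the jaw. Axes as the fixture's; origin at fixture y = +81 mm, 42 mm above the bench, at the x of the blade's centreline. Set 14 to 34 mm ahead of the jaw's starting front face. Not to be pushed.
- gauge_mark (a point): Tip of the pointer blade, on its centreline, 62 mm above the bench at fixture y = +55 mm, 2 mm beside the jaw's side. The jaw is set when jaw_edge is level with this point along the fixture's x. Axes as the fixture's.
- tape: Bystander: white tape measure, 62 x 36 x 58 mm, standing. Origin: centre of its underside.
- moulding: Bystander: offcut of dark frame moulding, 130 x 30 x 24 mm, lying along its x. Origin: centre of its underside.
- glue: Bystander: white glue bottle, 52 mm diameter, 115 mm high, standing. Origin: centre of its underside.
- screwdriver: Bystander: screwdriver with a wooden handle, 170 mm long, lying along its x. Origin: underside, near its middle.

How it is judged (in metres and radians):
On the way:
1. a fingertip on the wheel rolls the jaw at least 5 mm towards the fixed jaw (x of jaw in the frame of fixture above 0.005 m and contact force between the fingers and wheel above 0.3 N).
At the end, for the whole second after the job is handed in: The jaw's front face is within 2.5 mm of the pointer tip along the closing direction, jaw and wheel at rest, pointer within 2 mm and bystanders within 15 mm of where they started (x of jaw_edge in the frame of gauge_mark between -0.0025 and 0.0025 m and linear speed of jaw below 0.003 m/s and angular speed of wheel below 0.3 rad/s and distance of each of tape, moulding, glue, screwdriver from where it was at the start of the episode below 0.015 m and distance of gauge_mark from where it was at the start of the episode below 0.002 m); the robot touches nothing.
It fails at once if a bystander is shifted or lifted by more than 15 mm (distance of any of tape, moulding, glue, screwdriver from where it was at the start of the episode above 0.015 m).
It fails at once if the sliding jaw itself is pushed by the robot with more than 2 N (contact force between any of the fingers, the arm and jaw above 2 N).
It fails at once if the gauge pointer is pushed more than 2 mm from where it was set (distance of gauge_mark from where it was at the start of the episode above 0.002 m).
It also fails if it takes over 51 s, if anything falls off the work surface, if the arm or the gripper's body presses on something with over 40 N, if the wrist force passes 120 N, or if a joint passes its speed limit or range.

ROBOT

A 6-joint arm with a two-finger parallel gripper is mounted at the origin on the work surface. World frame = base frame: x ahead of the robot, y to its left, z up, the work surface at z = 0. Lengths are in mm, angles in rad, forces in N, time in s.
With the tool pointing down it reaches from about 250 to 800 mm from the base axis. Payload 3.9 kg.
Tool frame: the origin (TCP) lies between the finger pads; the fingertips stand 8 mm ahead of it and the grasp point (between the pads) lies 11 mm behind it; x points along the fingers, y is the direction in which the jaws open and shut, and the axes are right-handed (so a half turn about x gives the same grasp; the last joint's range is limited). The gripper opens to 85 mm and grips with 20 to 120 N. Pads are 22 mm wide; open, the fingers measure 114 mm over their backs; the gripper's body (76 mm by 85 mm) begins 54 mm behind the grasp point. The pads swing forward as they close: fully open they stand 13 mm farther back than shut.
Start: joints at [1.101, 0.26, -0.138, 1.173, 0, 1.571], TCP at [237.666, 468.113, 218.904] pointing down, gripper open.
Joint ranges: [-2.78, 2.78], [-0.83, 1.72], [-1.28, 1.37], [-1.9, 2.12], [-1.57, 1.48], [-3.14, 3.14]. Speed limits (rad/s): [2.57, 2.57, 3.14, 3.14, 3.14, 3.14].

INTERFACE

Orientations are given as a 3x3 rotation matrix whose columns are the frame's x, y, z axes.
In Python, from station import robot gives the robot as it stands.
- The arm moves only by the tool drive_tool, never from a script. Its argument "increments" is a list of rows, each a list of 5 numbers: the opening in per cent of the stroke, from 0 (shut) to 100 (fully open), then the shift along the tool's x, y, z in m, then the turn about the tool's x in degrees. A call has 1 to 5 rows; each row shifts and turns the commanded pose from where the row before left it, along the tool's axes as they then stand; what a row does not reach is not made up. A row lasts 1/8 s, in which the tool goes at most 62.5 mm and 10.7 degrees, less where a joint would pass 70% of its speed; a pose out of reach is approached as far as the arm can. A call with a gripper value outside its range is refused whole. The fingers move at their own pace and stop on an object; "newtons" is the grip in N (left out, the last holds). Time passes only in rows, so rows that do not move let the fingers close. It gives the time, the measured TCP pose, the force and the opening at its end, in the units of the state.
- robot.state(): the state, without advancing time (a new reading comes with each control period).
- robot.read_camera(name): name is "scene" or "top" or "wrist"; returns (picture, depth): 384x512x3 uint8, red, green, blue; 384x512 float32, mm along the optical axis (not along the pixel's ray), 0 where there is no reading.
- robot.camera_info(name): a dict with "fx", "fy", "cx", "cy" (pixels), "view" (4x4, takes a point from world to camera coordinates). Camera axes: x right, y down, z forward; pixel columns grow to the right and rows downward; lengths in mm; the calibration is good to about 2 mm. A picture is of the moment at which its call begins: read the wrist's pose just before it. camera_info takes no time and is no camera call; for the wrist camera it gives the pose at the moment of the call.
- robot.sign_off(): hands the job in, once; it reports no verdict.
Trained networks look in the newest picture that a camera, given by its name, has taken for a name from the list of things; names that differ only in an ending like _2 or _b are one class to them, and where a whole thing is asked for, a point or a joint stands for the part that bears it (a point fixed in the world has none). Each returns a list of dicts, best first, with "score" (0 to 1); they miss things now and then, are a little off and sometimes report something else, mostly with a low value. They report only what shows in the picture. A call takes as long as a camera call.
- robot.regions_of(camera, thing): "region" (384x512 bool, what is visible of it) and "location" ([column, row] in pixels, amid what is visible of it).
- robot.landmark_of(camera, thing): "location" ([column, row] in pixels: a listed point, or the origin of a listed thing).
The state is a dict: "t": time; "q": joint angles; "qd": joint speeds; "joint_efforts": joint torques, N m; "ee_pos": TCP position; "ee_rot": TCP orientation; "contact_force": force on the tool from outside, world axes, zero at the start; "moment": the same for the moment, N m; "gripper_width": finger opening in mm.
Only numpy, scipy, OpenCV 4.12 (cv2) and the standard library are available. Lean on these libraries where they do the work, as an engineer would, in place of code of your own. Each camera call takes 0.05 s, during which the arm holds its last target.

## Working session

There is one attempt and no reset: what is moved stays moved. The work goes in short steps, Python scripts to look and compute and a tool call to move; the robot and the scene stay as the last step left them, time stands still between calls to the robot, and variables do not carry over. Pictures are saved under pics/ and viewed, and the job is handed in when it is done.

Besides the shell and the picture viewer there is one more tool, called after "Call:" as name([rows], argument=value, ...), one row to a line, values as JSON. drive_tool: Moves the arm, as the interface text tells. Its arguments: {"type":"object","properties":{"increments":{"type":"array","items":{"type":"array","items":{"type":"number"}}},"newtons":{"type":"number"}},"required":["increments"]}

```bash
mkdir -p pics; ls; cat > h.py <<'E'
import numpy as np, cv2
from station import robot
def cam(n):
    i=robot.camera_info(n); return i
def proj(i,P):
    p=i['view']@np.r_[P,1]; return np.array([i['fx']*p[0]/p[2]+i['cx'], i['fy']*p[1]/p[2]+i['cy']])
def ray(i,uv):
    V=np.array(i['view']); R=V[:3,:3]; o=-R.T@V[:3,3]
    d=R.T@np.array([(uv[0]-i['cx'])/i['fx'],(uv[1]-i['cy'])/i['fy'],1]); return o,d
def atz(i,uv,z):
    o,d=ray(i,uv); return o+d*(z-o[2])/d[2]
def tri(l):
    A=np.zeros((3,3));b=np.zeros(3)
    for i,uv in l:
        o,d=ray(i,uv); d=d/np.linalg.norm(d); M=np.eye(3)-np.outer(d,d); A+=M;b+=M@o
    return np.linalg.solve(A,b)
E
python3 - <<'E'
from h import *
s=robot.state(); print(s['t'],s['ee_pos'],np.round(s['ee_rot'],3).tolist(),s['contact_force'])
for n in ['scene','top','wrist']:
    i=cam(n); p,d=robot.read_camera(n); cv2.imwrite(f'pics/{n}0.png',p[:,:,::-1]); np.save(f'{n}_d.npy',d)
    print(n,i['fx'],i['cx'],i['cy'],np.round(i['view'],3).tolist())
    for t in ['wheel_axle','jaw_edge','gauge_mark','fixed_jaw','fixture','jaw','gauge']:
        r=robot.landmark_of(n,t)
        for q in r[:2]:
            print(t,np.round(q['location'],1),round(q['score'],2))
print(robot.state()['t'])
E
```

```text
pics
0.0 [237.33493372 467.48453126 218.06542288] [[-0.001, 0.453, 0.892], [-0.002, 0.892, -0.453], [-1.0, -0.002, -0.0]] [ 0.68151547 -0.26446772  0.02639806]
scene 385.88356904279374 261.5910437206153 191.55930441496844 [[-0.731, 0.683, -0.005, 373.612], [0.484, 0.513, -0.709, -291.028], [-0.482, -0.521, -0.705, 1266.773], [0.0, 0.0, 0.0, 1.0]]
wheel_axle [219.9 156.7] 0.63
jaw_edge [237.1 177.5] 0.73
jaw_edge [159.5 198.1] 0.27
gauge_mark [224.3 182.5] 0.58
fixed_jaw [214.  184.4] 0.59
jaw [234.9 182.5] 0.74
gauge [232.5 201.2] 0.41
top 358.8057255851381 260.214226755159 188.31863992874796 [[0.016, -1.0, 0.01, 88.702], [-0.995, -0.017, -0.1, 640.969], [0.1, -0.008, -0.995, 841.771], [0.0, 0.0, 0.0, 1.0]]
wheel_axle [332.7 211.4] 0.86
jaw_edge [292.9 195.1] 0.93
jaw_edge [379.6 208.9] 0.53
gauge_mark [296.  186.8] 0.55
fixed_jaw [311.3 177.8] 0.82
fixture [312.8 206.3] 0.92
jaw [303.5 202. ] 0.59
gauge [283.7 182. ] 0.47
wrist 338.55431218613273 251.93123874736807 189.01820103077804 [[0.453, 0.892, -0.0, -524.846], [0.842, -0.428, 0.328, -42.572], [0.293, -0.149, -0.945, 381.041], [0.0, 0.0, 0.0, 1.0]]
1.2
```

```bash
python3 - <<'E'
import cv2
for n in ['scene','top']:
    p=cv2.imread(f'pics/{n}0.png')
    c=p[110:260,130:330] if n=='scene' else p[120:270,220:420]
    cv2.imwrite(f'pics/{n}0c.png',cv2.resize(c,None,fx=4,fy=4,interpolation=cv2.INTER_CUBIC))
E
```

```text
(no output)
```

View pics/scene0.png

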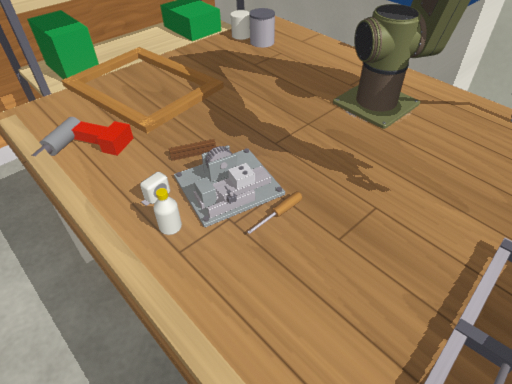

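View pics/top0.png

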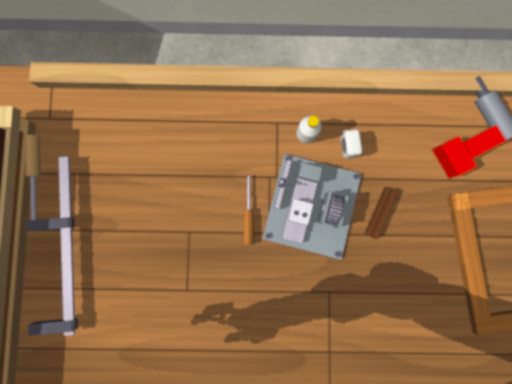

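```bash
sleep 1
```

```text
(no output)
```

View pics/top0c.png

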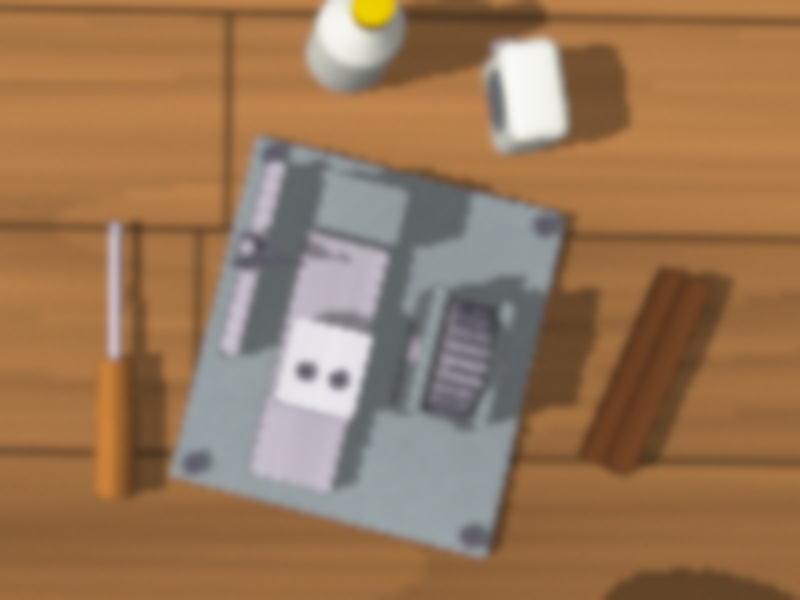

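View pics/scene0c.png

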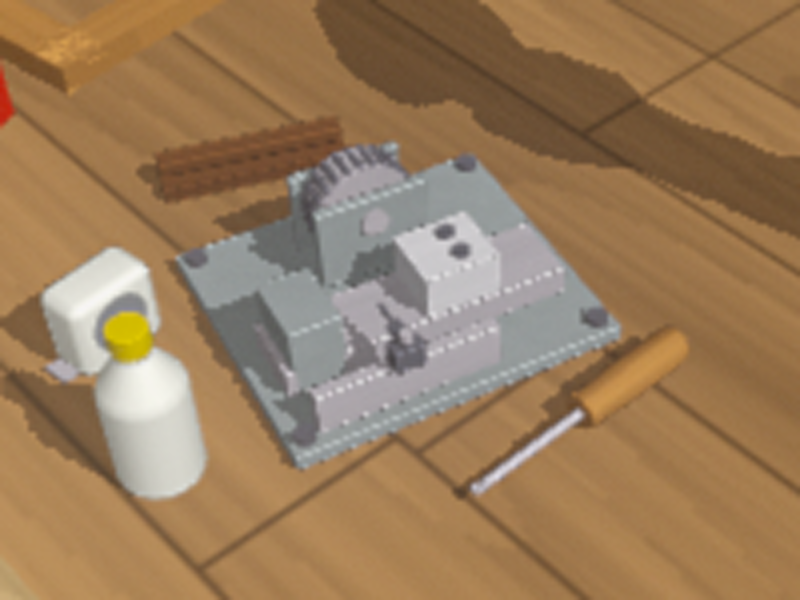

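View pics/wrist0.png

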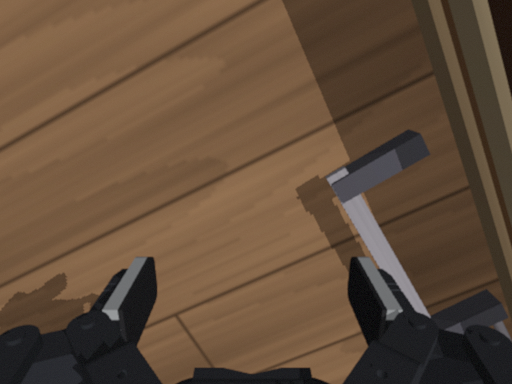

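```bash
cat > fit.py <<'E'
from h import *
from scipy.optimize import least_squares
T=cam('top');S=cam('scene')
loc={}
def F(p,P): 
    c,s=np.cos(p[2]),np.sin(p[2]); return np.array([p[0]+c*P[0]-s*P[1],p[1]+s*P[0]+c*P[1],P[2]])
# corners fixture: top view crop TL=(x+,y+)
obs=[(T,(110,100,12),(262/4+220,137/4+120)),(T,(110,-100,12),(568/4+220,213/4+120)),(T,(-110,-100,12),(488/4+220,555/4+120)),(T,(-110,100,12),(170/4+220,475/4+120)),
(S,(110,-100,12),(180/4+130,258/4+110)),(S,(110,100,12),(300/4+130,460/4+110)),(S,(-110,100,12),(620/4+130,328/4+110)),(S,(-110,-100,12),(472/4+130,155/4+110))]
def res(p,o): return np.concatenate([proj(i,F(p,P))-np.array(uv) for i,P,uv in o])
if __name__=='__main__':
  for o in (obs[:4],obs[4:],obs):
    r=least_squares(res,[500,-150,0],args=(o,)); print(np.round(r.x,3),np.round(r.fun,1))
  p=r.x; np.save('p.npy',p)
  print('wheel',F(p,(0,-45,54)), 'yaw deg',np.degrees(p[2]))
  for P in obs[:4]: print(tri([(T,P[2]),(S,[o for o in obs[4:] if o[1]==P[1]][0][2])]))
  print('axle tri',tri([(T,(332.7,211.4)),(S,(219.9,156.7))]))
  c,s=np.cos(p[2]),np.sin(p[2])
  inv=lambda W:(c*(W[0]-p[0])+s*(W[1]-p[1]),-s*(W[0]-p[0])+c*(W[1]-p[1]),W[2])
  print('je',inv(tri([(T,(292.9,195.1)),(S,(237.1,177.5))])),'gm',inv(tri([(T,(296,186.8)),(S,(224.3,182.5))])),'top z62',inv(atz(T,(292.9,195.1),62)))
  for n,cc in (('top',T),('scene',S)):
    im=cv2.imread(f'pics/{n}0.png'); im=cv2.resize(im,None,fx=4,fy=4,interpolation=cv2.INTER_CUBIC)
    def dr(P,col): u=proj(cc,F(p,P)); cv2.circle(im,tuple(int(round(v*4+1.5)) for v in u),3,col,-1)
    for _,P,_ in obs[:4]: dr(P,(0,0,255))
    for y in(7,53): dr((0,y,62),(0,255,0)); dr((55,y,62),(255,0,0))
    dr((0,-57,89),(0,255,255));dr((0,-33,89),(0,255,255))
    for x in(14,24,34): dr((x,55,62),(255,0,255))
    a=im[480:1080,880:1680] if n=='top' else im[440:1040,520:1320]
    cv2.imwrite(f'pics/{n}0o.png',a)
E
python3 fit.py
```

```text
[ 6.00313e+02 -3.27140e+01 -2.38000e-01] [-0.6 -0.9  0.1  0.   0.1  0.7  0.4  0. ]
[ 6.01207e+02 -2.65220e+01 -2.39000e-01] [-1.1 -0.2 -0.5  0.4  1.2 -0.2  0.4 -0.6]
[ 6.00183e+02 -3.04370e+01 -2.38000e-01] [-1.6 -0.8 -0.8  0.1 -0.9  0.8 -0.5  0.1 -1.6 -1.1 -1.1 -0.8  0.4 -1.2
 -0.3 -1.4]
wheel [589.57285261 -74.16803259  54.        ] yaw deg -13.637667372822358
[728.47347466  37.69050947   5.22434985]
[ 682.15116647 -154.76690863    7.23697935]
[ 469.6779499  -103.76406272    5.95188487]
[516.81425816  91.4658654    6.82587663]
axle tri [586.14502947 -72.07022865  61.81572729]
je (np.float64(4.046227362908178), np.float64(59.3929806348021), np.float64(77.18905137631795)) gm (np.float64(29.891111951508105), np.float64(53.8935699257773), np.float64(68.00059809929195)) top z62 (np.float64(8.397842467870213), np.float64(56.54209457946926), np.float64(62.0))
```

```bash
sleep 2
```

```text
(no output)
```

View pics/top0o.png

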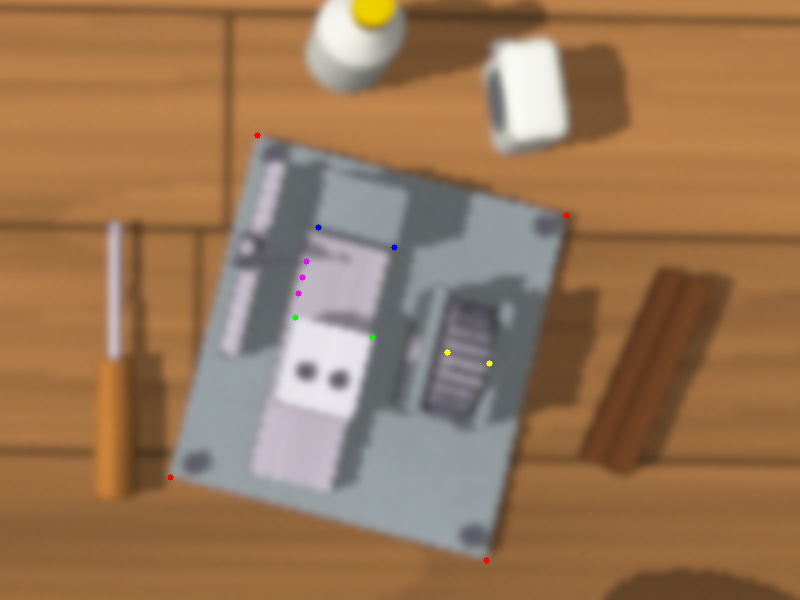

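View pics/scene0o.png

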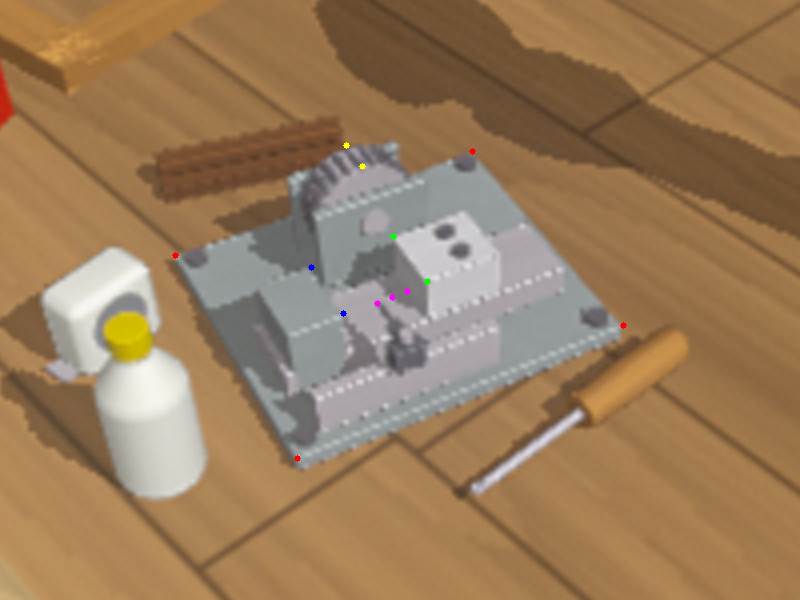

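Call:
drive_tool([
  [0,0,-0.03,0.052,0],
  [0,0,-0.03,0.052,0],
  [0,0,-0.03,0.052,0],
  [0,0,-0.03,0.052,0],
  [0,0,-0.03,0.052,0],
], newtons=40)

```text
t: 1.82
ee_pos: [402.5, 215.1, 219.2]
ee_rot: [[0.001, 0.452, 0.892], [0.001, 0.892, -0.452], [-1.0, 0.001, 0.001]]
contact_force: [1.3, 0.3, 0.8]
gripper_width: -0.1
```

Call:
drive_tool([
  [0,0,-0.03,0.052,0],
  [0,0,-0.03,0.052,0],
  [0,0,-0.03,0.052,0],
  [0,0,-0.03,0.052,0],
  [0,0,-0.03,0.052,0],
])

```text
t: 2.45
ee_pos: [566.5, -36.6, 219.1]
ee_rot: [[0.001, 0.453, 0.892], [0.0, 0.892, -0.453], [-1.0, 0.001, 0.0]]
contact_force: [0.4, 0.2, -0.7]
gripper_width: 0.0
```

Call:
drive_tool([
  [0,0,-0.023,0.04,0],
  [0,0,0,0,-7],
  [0,0,0,0,-6.3],
])

```text
t: 2.82
ee_pos: [591.0, -74.4, 218.4]
ee_rot: [[-0.001, 0.233, 0.972], [0.0, 0.972, -0.233], [-1.0, -0.0, -0.001]]
contact_force: [0.1, 0.2, -0.3]
gripper_width: 0.2
```

```bash
cat > look.py <<'E'
import sys
from h import *
from fit import F
tag=sys.argv[1]; p=np.load('p.npy')
s=robot.state(); W=cam('wrist'); im,d=robot.read_camera('wrist')
print(round(s['t'],2),np.round(s['ee_pos'],1),'yawz',round(np.degrees(np.arctan2(s['ee_rot'][1][2],s['ee_rot'][0][2])),2),'F',np.round(s['contact_force'],1),s['gripper_width'])
np.savez(f'w{tag}.npz',im=im,d=d,**{k:W[k] for k in('fx','fy','cx','cy','view')})
cv2.imwrite(f'pics/w{tag}.png',im[:,:,::-1])
c,sn=np.cos(p[2]),np.sin(p[2])
inv=lambda w:np.array((c*(w[0]-p[0])+sn*(w[1]-p[1]),-sn*(w[0]-p[0])+c*(w[1]-p[1])))
for t in ['jaw_edge','gauge_mark','wheel_axle','fixed_jaw']:
    for q in robot.landmark_of('wrist',t)[:2]:
        print(t,np.round(q['location'],1),round(q['score'],2),np.round(inv(atz(W,q['location'],54 if t=='wheel_axle' else 62)),1))
E
python3 look.py 1
```

```text
2.83 [591.  -74.4 218.4] yawz -13.5 F [ 0.1  0.2 -0.3] 0.24029007747519662
jaw_edge [354.8 163.4] 0.59 [-1.3 52.6]
gauge_mark [355.9 196.1] 0.98 [31.8 57.1]
wheel_axle [251.3 163.5] 0.89 [  1.2 -45.6]
fixed_jaw [329.6 222. ] 0.73 [59.6 33.4]
```

```bash
sleep 1
```

```text
(no output)
```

View pics/w1.png

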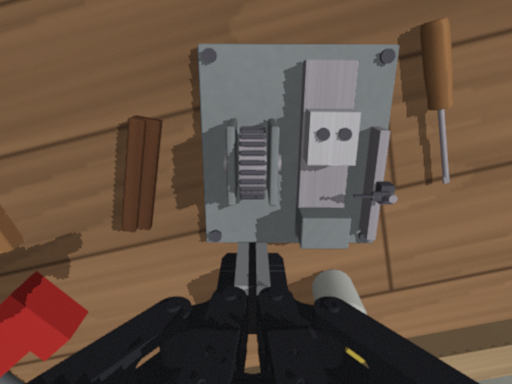

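Call:
drive_tool([
  [0,0.05,0,-0.016,0],
  [0,0.05,0,0,0],
  [0,0.015,0,0,0],
  [0,0.003,0,0,0],
  [0,0,0,0,0],
])

```text
t: 3.7
ee_pos: [576.9, -69.8, 102.6]
ee_rot: [[0.003, 0.236, 0.972], [-0.0, 0.972, -0.236], [-1.0, 0.0, 0.003]]
contact_force: [0.4, -0.1, 0.7]
gripper_width: -0.0
```

Call:
drive_tool([
  [0,0.001,0,0,0],
  [0,0.001,0,0,0],
  [0,0.001,0,0,0],
])

```text
t: 4.08
ee_pos: [575.6, -69.7, 98.3]
ee_rot: [[0.001, 0.235, 0.972], [-0.0, 0.972, -0.235], [-1.0, 0.0, 0.001]]
contact_force: [-0.6, 0.5, 0.4]
gripper_width: 0.0
```

Call:
drive_tool([
  [0,0.001,0,0,0],
  [0,0,0,0,0],
])

```text
t: 4.32
ee_pos: [575.1, -69.6, 96.8]
ee_rot: [[-0.0, 0.235, 0.972], [0.0, 0.972, -0.235], [-1.0, -0.0, -0.0]]
contact_force: [0.1, -0.6, 0.1]
gripper_width: 0.1
```

Call:
drive_tool([
  [0,0.001,0,0,0],
  [0,0,0,0,0],
])

```text
t: 4.58
ee_pos: [575.1, -69.6, 95.8]
ee_rot: [[-0.0, 0.235, 0.972], [0.0, 0.972, -0.235], [-1.0, -0.0, -0.0]]
contact_force: [-1.4, -0.0, -0.7]
gripper_width: 0.3
```

Call:
drive_tool([
  [0,0.001,0,0,0],
  [0,0,0,0,0],
])

```text
t: 4.82
ee_pos: [575.1, -69.6, 94.8]
ee_rot: [[-0.0, 0.235, 0.972], [0.0, 0.972, -0.235], [-1.0, -0.0, -0.0]]
contact_force: [-0.0, 0.7, -0.5]
gripper_width: 0.3
```

Call:
drive_tool([
  [0,0.001,0,0,0],
  [0,0,0,0,0],
])

```text
t: 5.08
ee_pos: [575.1, -69.6, 93.8]
ee_rot: [[-0.0, 0.235, 0.972], [0.0, 0.972, -0.235], [-1.0, -0.0, -0.0]]
contact_force: [-0.0, 0.3, -0.5]
gripper_width: 0.1
```

```bash
python3 look.py 2
```

```text
5.08 [575.1 -69.6  93.8] yawz -13.62 F [-0.   0.3 -0.5] 0.09494534779123183
jaw_edge [410.2 243.5] 0.97 [ 0.5 53.8]
gauge_mark [407.4 285.5] 0.97 [31.  56.7]
fixed_jaw [366.2 317.9] 0.86 [56.6 32.8]
```

View pics/w2.png

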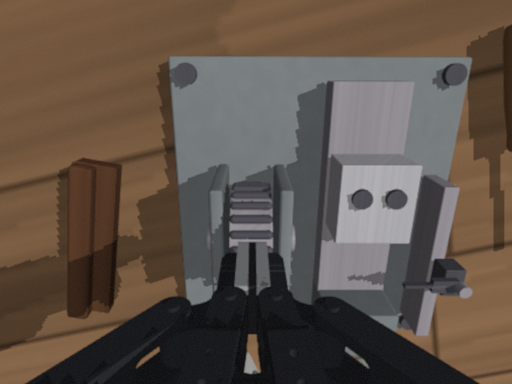

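Call:
drive_tool([
  [0,0.001,0,0,0],
  [0,0,0,0,0],
])

```text
t: 5.58
ee_pos: [575.2, -69.6, 92.8]
ee_rot: [[-0.0, 0.235, 0.972], [0.0, 0.972, -0.235], [-1.0, -0.0, -0.0]]
contact_force: [0.1, -0.1, -0.0]
gripper_width: -0.0
```

Call:
drive_tool([
  [0,0.0007,0,0,0],
  [0,0,0,0,0],
])

```text
t: 5.82
ee_pos: [575.2, -69.6, 92.1]
ee_rot: [[-0.0, 0.235, 0.972], [0.0, 0.972, -0.235], [-1.0, -0.0, -0.0]]
contact_force: [-0.3, -0.3, -0.1]
gripper_width: -0.0
```

```bash
python3 - <<'E'
from h import *
from fit import F
z=np.load('w2.npz'); d=z['d']; V=z['view']; p=np.load('p.npy'); c,s=np.cos(p[2]),np.sin(p[2])
for u in (232,245,260,275):
  print('col',u)
  for v in range(180,300,6):
    dd=d[v,u]; X=V[:3,:3].T@(np.array([(u-z['cx'])/z['fx']*dd,(v-z['cy'])/z['fy']*dd,dd])-V[:3,3])
    print(v,np.round([c*(X[0]-p[0])+s*(X[1]-p[1]),-s*(X[0]-p[0])+c*(X[1]-p[1]),X[2]],1),end='; ')
  print()
E
python3 - <<'E'
import cv2
im=cv2.imread('pics/w2.png')[150:330,180:300]; cv2.imwrite('pics/w2c.png',cv2.resize(im,None,fx=3.3,fy=3.3,interpolation=cv2.INTER_CUBIC))
E
```

```text
col 232
180 [-24.7 -58.8  11.7]; 186 [-34.2 -56.2  53.7]; 192 [-33.6 -55.7  62.8]; 198 [-30.5 -55.7  64.5]; 204 [-29.7 -55.3  71.9]; 210 [-26.3 -55.3  72.5]; 216 [-24.9 -55.1  77.7]; 222 [-22.3 -55.   80.1]; 228 [-19.2 -55.   81.1]; 234 [-17.6 -54.8  85. ]; 240 [-13.4 -54.9  84. ]; 246 [-10.3 -54.9  85. ]; 252 [ -7.8 -54.9  87.1]; 258 [-21.5 -53.  116.3]; 264 [-22.4 -52.6 122.9]; 270 [-22.5 -52.3 127.6]; 276 [-21.6 -52.2 130.6]; 282 [-22.1 -51.9 135.4]; 288 [-26.5 -51.3 145.6]; 294 [-29.1 -50.8 152.5]; 
col 245
180 [-24.3 -49.2  10.7]; 186 [-34.9 -48.3  55.7]; 192 [-33.4 -48.2  62.2]; 198 [-30.5 -48.1  64.7]; 204 [-29.6 -48.   71.8]; 210 [-26.  -48.   71.9]; 216 [-25.2 -47.9  78.4]; 222 [-21.8 -47.9  79. ]; 228 [-18.8 -47.9  80.2]; 234 [-17.6 -47.8  85. ]; 240 [-13.2 -47.9  83.5]; 246 [-26.2 -47.2 113.9]; 252 [-25.6 -47.1 118.2]; 258 [-26.3 -47.  124.5]; 264 [-25.  -47.  127.1]; 270 [-25.9 -46.8 132.9]; 276 [-25.8 -46.8 136.9]; 282 [-26.2 -46.7 141.4]; 288 [-25.4 -46.6 143.9]; 294 [-27.3 -46.5 150.1]; 
col 260
180 [-24.6 -38.2  11.3]; 186 [-100.   -44.1  248.7]; 192 [-33.7 -39.4  63.
[... 237 characters left out ...]
.  -40.6 118.9]; 258 [-26.  -40.7 123.9]; 264 [-25.7 -40.8 128.1]; 270 [-26.  -40.9 133. ]; 276 [-26.  -41.  137.2]; 282 [-25.7 -41.1 140.7]; 288 [-25.1 -41.1 143.6]; 294 [-27.  -41.3 149.6]; 
col 275
180 [-33.2 -29.1  38.5]; 186 [-29.2 -29.   38.8]; 192 [-26.  -29.1  41.7]; 198 [-22.5 -29.2  43.4]; 204 [-18.9 -29.2  44.9]; 210 [-15.1 -29.2  45.8]; 216 [-11.3 -29.1  46.7]; 222 [ -7.  -29.   46.7]; 228 [ -3.5 -29.1  48.4]; 234 [ -0.6 -29.2  51.4]; 240 [  3.1 -29.2  52.5]; 246 [  6.1 -29.3  55. ]; 252 [ 10.4 -29.2  55.1]; 258 [-22.1 -33.9 117.4]; 264 [-21.8 -34.2 121.7]; 270 [-22.  -34.5 126.8]; 276 [-21.8 -34.8 130.8]; 282 [-21.9 -35.  135.1]; 288 [-26.6 -35.8 145.6]; 294 [-28.1 -36.2 151.2];
```

```bash
sleep 1
```

```text
(no output)
```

View pics/w2c.png

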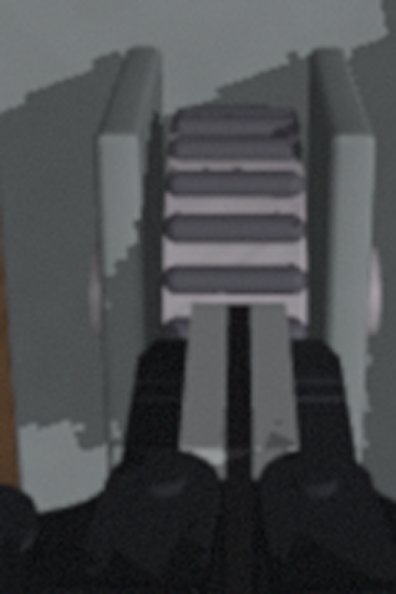

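Call:
drive_tool([
  [0,0.003,0,0,0],
  [0,0.003,0,0,0],
  [0,0.002,0,0,0],
])

```text
t: 6.2
ee_pos: [575.0, -69.6, 83.8]
ee_rot: [[-0.0, 0.235, 0.972], [0.0, 0.972, -0.235], [-1.0, -0.0, -0.0]]
contact_force: [-0.6, 0.7, -0.2]
gripper_width: 0.0
```

Call:
drive_tool([
  [0,0.002,0,0,0],
  [0,0.002,0,0,0],
])

```text
t: 6.45
ee_pos: [575.2, -69.7, 80.1]
ee_rot: [[-0.0, 0.235, 0.972], [0.0, 0.972, -0.235], [-1.0, -0.0, -0.0]]
contact_force: [-0.6, -0.0, 0.1]
gripper_width: 0.1
```

Call:
drive_tool([
  [0,0.001,0,0,0],
  [0,0.001,0,0,0],
])

```text
t: 6.7
ee_pos: [575.2, -69.7, 78.2]
ee_rot: [[0.0, 0.235, 0.972], [0.0, 0.972, -0.235], [-1.0, 0.0, 0.0]]
contact_force: [0.2, 0.3, -0.2]
gripper_width: -0.5
```

```bash
python3 look.py 3;  python3 - <<'E'
from h import *
z=np.load('w3.npz'); d=z['d']; V=z['view']; p=np.load('p.npy'); c,s=np.cos(p[2]),np.sin(p[2])
for u in (245,):
  for v in range(200,300,4):
    dd=d[v,u]; X=V[:3,:3].T@(np.array([(u-z['cx'])/z['fx']*dd,(v-z['cy'])/z['fy']*dd,dd])-V[:3,3])
    print(v,np.round([c*(X[0]-p[0])+s*(X[1]-p[1]),-s*(X[0]-p[0])+c*(X[1]-p[1]),X[2]],1),end='; ')
im=cv2.imread('pics/w3.png')[150:330,180:300]; cv2.imwrite('pics/w3c.png',cv2.resize(im,None,fx=3.3,fy=3.3,interpolation=cv2.INTER_CUBIC))
E
```

```text
6.7 [575.2 -69.7  78.2] yawz -13.62 F [ 0.2  0.3 -0.2] -0.486624369635478
jaw_edge [423.  254.6] 0.72 [-0.7 54. ]
gauge_mark [416.1 300.3] 0.57 [30.7 55.1]
gauge_mark [441.  284.4] 0.5 [19.4 68. ]
200 [-32.  -48.   56.4]; 204 [-33.1 -47.8  65.1]; 208 [-31.  -47.8  65.6]; 212 [-29.3 -47.8  67.2]; 216 [-29.9 -47.6  73.9]; 220 [-26.8 -47.7  72. ]; 224 [-25.4 -47.7  73.9]; 228 [-24.8 -47.6  77.3]; 232 [-23.8 -47.6  79.8]; 236 [-21.  -47.6  78.7]; 240 [-18.8 -47.6  78.7]; 244 [-25.9 -47.2  96.1]; 248 [-25.6 -47.2  99.2]; 252 [-25.8 -47.1 103.2]; 256 [-26.4 -47.  107.6]; 260 [-25.8 -47.  109.8]; 264 [-25.9 -46.9 112.9]; 268 [-25.5 -46.9 115.4]; 272 [-26.1 -46.8 119.2]; 276 [-25.9 -46.7 121.6]; 280 [-26.3 -46.7 124.8]; 284 [-25.6 -46.6 126.3]; 288 [-24.5 -46.6 127.2]; 292 [-23.4 -46.6 128.2]; 296 [-27.1 -46.5 135.3];
```

View pics/w3.png

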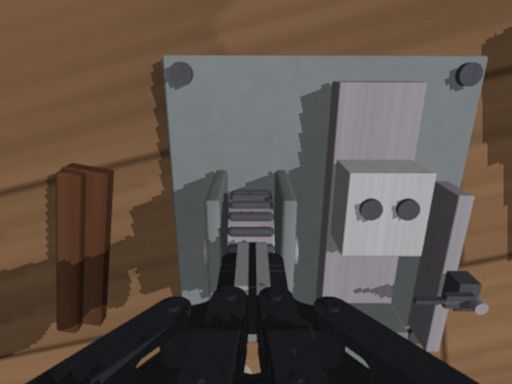

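View pics/w3c.png

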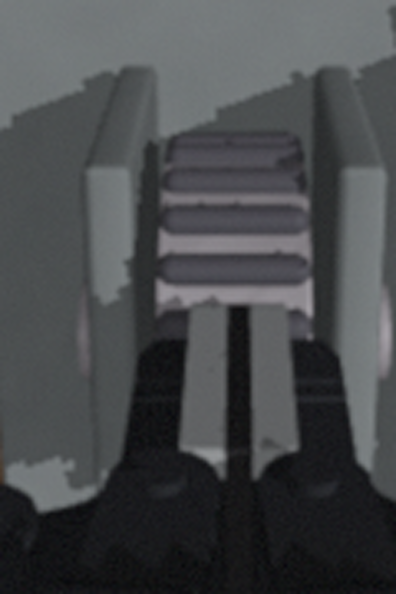

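Call:
drive_tool([
  [0,0.002,0,0,0],
  [0,0.002,0,0,0],
])

```text
t: 7.2
ee_pos: [575.5, -69.7, 75.5]
ee_rot: [[0.001, 0.235, 0.972], [-0.0, 0.972, -0.235], [-1.0, 0.0, 0.001]]
contact_force: [-5.5, -0.0, 16.3]
gripper_width: 0.2
```

Call:
drive_tool([
  [0,0.001,0,0,0],
  [0,0,0,0,0],
])

```text
t: 7.45
ee_pos: [575.6, -69.7, 75.6]
ee_rot: [[0.002, 0.235, 0.972], [-0.0, 0.972, -0.235], [-1.0, 0.0, 0.002]]
contact_force: [-5.0, 0.9, 13.7]
gripper_width: -0.0
```

Call:
drive_tool([
  [0,0.001,0,0,0],
  [0,0,0,0,0],
])

```text
t: 7.7
ee_pos: [575.7, -69.7, 75.4]
ee_rot: [[0.003, 0.235, 0.972], [-0.0, 0.972, -0.235], [-1.0, 0.0, 0.003]]
contact_force: [-4.9, 0.8, 19.2]
gripper_width: 0.1
```

Call:
drive_tool([
  [0,-0.0015,0,0.003,0],
  [0,0,0,0.005,0],
  [0,0,0,0.005,0],
])

```text
t: 8.07
ee_pos: [590.0, -73.2, 76.6]
ee_rot: [[0.005, 0.236, 0.972], [-0.001, 0.972, -0.236], [-1.0, 0.0, 0.005]]
contact_force: [-2.5, 0.4, 13.6]
gripper_width: 0.3
```

Call:
drive_tool([
  [0,0,0,0.006,0],
  [0,0,0,0.006,0],
  [0,0,0,0,0],
])

```text
t: 8.45
ee_pos: [602.4, -76.2, 75.7]
ee_rot: [[0.006, 0.236, 0.972], [-0.001, 0.972, -0.236], [-1.0, 0.0, 0.006]]
contact_force: [2.0, -1.4, 6.8]
gripper_width: 0.3
```

```bash
python3 look.py 4
```

```text
8.45 [602.4 -76.2  75.7] yawz -13.63 F [ 2.  -1.4  6.8] 0.2855028327359747
jaw_edge [431.3 223.1] 0.92 [ 6.4 53.9]
jaw_edge [373.1 202.8] 0.59 [-5.5 20.7]
gauge_mark [426.7 262.1] 0.59 [30.9 55.6]
gauge_mark [370.8 206.4] 0.33 [-3.4 19.7]
fixed_jaw [380.3 297.1] 0.92 [54.8 32.2]
```

View pics/w4.png

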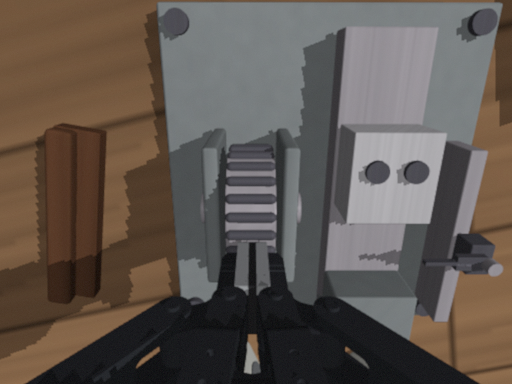

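Call:
drive_tool([
  [0,0,0,0.004,0],
  [0,-0.01,0,0,0],
  [0,0,0,-0.034,0],
  [0,0,0,0,0],
  [0,0.01,0,0,0],
])

```text
t: 9.32
ee_pos: [571.7, -68.6, 74.4]
ee_rot: [[0.003, 0.235, 0.972], [-0.0, 0.972, -0.235], [-1.0, 0.0, 0.003]]
contact_force: [1.5, -0.9, -0.4]
gripper_width: 0.1
```

Call:
drive_tool([
  [0,0,0,0.003,0],
  [0,0,0,0.007,0],
  [0,0,0,0.008,0],
  [0,0,0,0.008,0],
  [0,0,0,0.008,0],
])

```text
t: 9.95
ee_pos: [606.3, -77.1, 75.3]
ee_rot: [[0.005, 0.236, 0.972], [-0.001, 0.972, -0.236], [-1.0, 0.0, 0.005]]
contact_force: [0.1, -0.6, 4.6]
gripper_width: -0.3
```

```bash
python3 look.py 5
```

```text
9.95 [606.3 -77.1  75.3] yawz -13.63 F [ 0.1 -0.6  4.6] -0.2988910922405953
jaw_edge [428.9 231.9] 0.91 [15.5 53.5]
gauge_mark [426.6 257.8] 0.66 [31.8 55. ]
gauge_mark [429.2 233.6] 0.57 [16.6 53.8]
fixed_jaw [378.4 293.6] 0.7 [55.9 30.7]
```

Call:
drive_tool([
  [0,-0.01,0,0,0],
  [0,0,0,-0.034,0],
  [0,0,0,0,0],
  [0,0.01,0,0,0],
  [0,0,0,0.003,0],
])

```text
t: 10.82
ee_pos: [571.7, -68.6, 73.6]
ee_rot: [[-0.004, 0.235, 0.972], [0.001, 0.972, -0.235], [-1.0, 0.0, -0.004]]
contact_force: [-7.5, 2.1, 14.6]
gripper_width: -0.0
```

Call:
drive_tool([
  [0,0,0,0.007,0],
  [0,0,0,0.008,0],
  [0,0,0,0.008,0],
  [0,0,0,0.008,0],
  [0,0,0,0,0],
])

```text
t: 11.45
ee_pos: [607.3, -77.3, 74.8]
ee_rot: [[0.006, 0.236, 0.972], [-0.001, 0.972, -0.236], [-1.0, 0.0, 0.006]]
contact_force: [2.4, -0.7, 7.3]
gripper_width: 0.1
```

```bash
python3 look.py 6
```

```text
11.45 [607.3 -77.3  74.8] yawz -13.63 F [ 2.4 -0.7  7.3] 0.11735542999003347
jaw_edge [426.4 246.7] 0.71 [25.5 53.3]
gauge_mark [426.4 257.2] 0.92 [32.1 54.5]
```

View pics/w6.png

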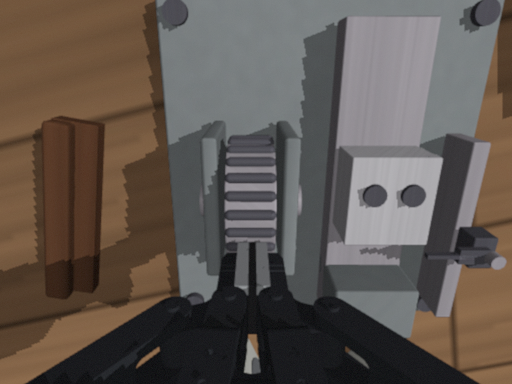

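Call:
drive_tool([
  [0,-0.01,0,0,0],
  [0,0,0,-0.034,0],
  [0,0,0,0,0],
  [0,0.01,0,0,0],
  [0,0,0,0.003,0],
])

```text
t: 12.32
ee_pos: [571.7, -68.6, 73.7]
ee_rot: [[-0.004, 0.235, 0.972], [0.001, 0.972, -0.235], [-1.0, 0.0, -0.004]]
contact_force: [-8.5, 2.4, 14.2]
gripper_width: -0.1
```

Call:
drive_tool([
  [0,0,0,0.007,0],
  [0,0,0,0.008,0],
  [0,0,0,0.004,0],
  [0,0,0,0,0],
])

```text
t: 12.82
ee_pos: [596.5, -74.6, 76.7]
ee_rot: [[0.008, 0.236, 0.972], [-0.002, 0.972, -0.236], [-1.0, 0.0, 0.009]]
contact_force: [-0.2, -1.0, 15.3]
gripper_width: -0.1
```

```bash
python3 look.py 7; python3 - <<'E'
import cv2
im=cv2.imread('pics/w7.png')[180:330,310:510]; cv2.imwrite('pics/w7c.png',cv2.resize(im,None,fx=4,fy=4,interpolation=cv2.INTER_CUBIC))
E
```

```text
12.82 [596.5 -74.6  76.7] yawz -13.64 F [-0.2 -1.  15.3] -0.12211575080471988
jaw_edge [419.6 272.6] 0.56 [32.4 53.5]
gauge_mark [420.9 272. ] 0.75 [32.  54.2]
fixed_jaw [376.5 304.7] 0.74 [55.  31.2]
```

View pics/w7c.png

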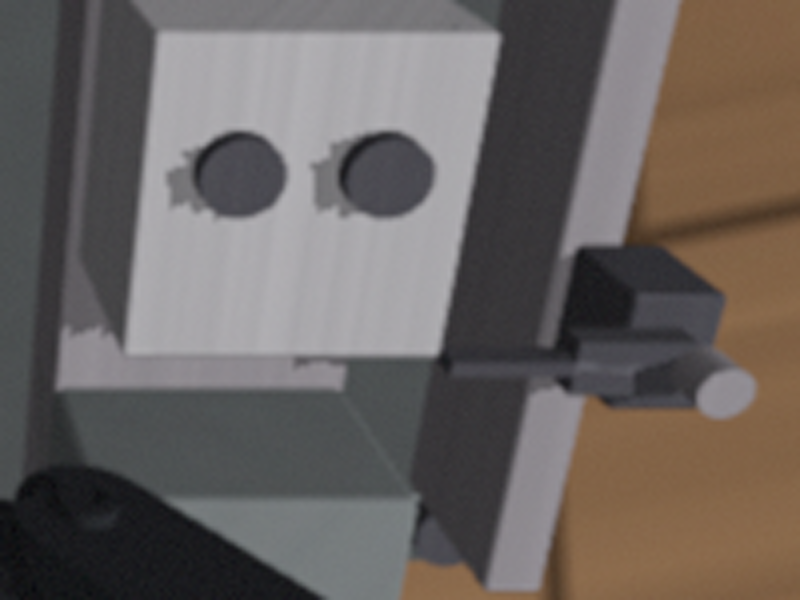

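Call:
drive_tool([
  [0,-0.001,0,0.002,0],
  [0,0,0,0.002,0],
  [0,0,0,0,0],
])

```text
t: 13.45
ee_pos: [599.3, -75.3, 76.6]
ee_rot: [[0.006, 0.236, 0.972], [-0.001, 0.972, -0.236], [-1.0, 0.0, 0.006]]
contact_force: [0.0, -1.0, 11.1]
gripper_width: -0.1
```

```bash
python3 look.py 8; python3 - <<'E'
import cv2
im=cv2.imread('pics/w8.png')[180:330,310:510]; cv2.imwrite('pics/w8c.png',cv2.resize(im,None,fx=4,fy=4,interpolation=cv2.INTER_CUBIC))
E
```

```text
13.45 [599.3 -75.3  76.6] yawz -13.63 F [ 0.  -1.  11.1] -0.06422535235955783
jaw_edge [420.6 263.8] 0.79 [29.3 53. ]
jaw_edge [313.5 183.1] 0.52 [-19.6 -11.5]
gauge_mark [424.2 268.7] 0.98 [32.6 55.6]
fixed_jaw [376.9 301.5] 0.65 [55.4 31.1]
fixed_jaw [363.  371.1] 0.54 [110.1  28.7]
```

View pics/w8c.png

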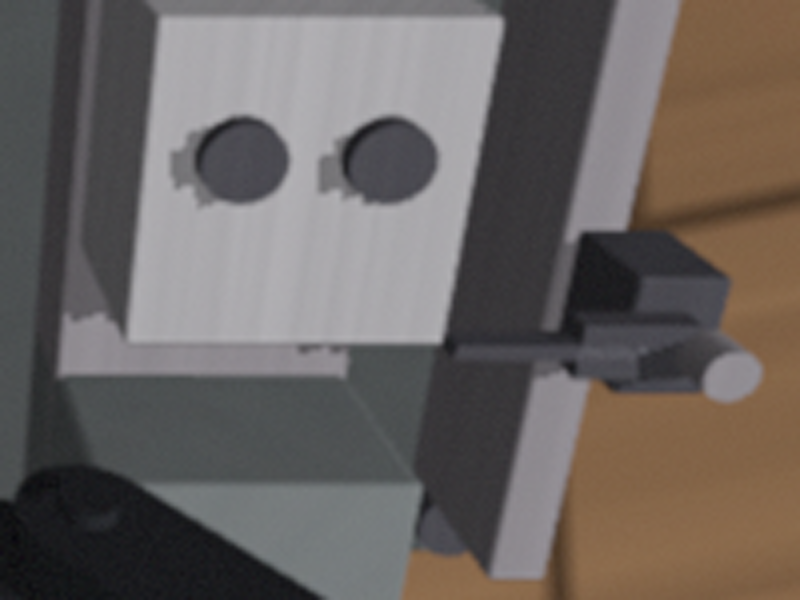

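Call:
drive_tool([
  [0,0,0,0.0025,0],
  [0,0,0,0,0],
  [0,-0.01,0,0,0],
  [0,-0.05,0,0,0],
  [0,-0.04,0,0,0],
])

```text
t: 14.32
ee_pos: [598.3, -75.2, 175.5]
ee_rot: [[-0.001, 0.236, 0.972], [0.0, 0.972, -0.236], [-1.0, -0.0, -0.001]]
contact_force: [1.0, 0.2, -0.3]
gripper_width: 0.2
```

Call:
drive_tool([
  [0,0,0,0,0],
  [0,0,0,-0.03,0],
  [0,0,0,0,0],
])

```text
t: 14.7
ee_pos: [566.2, -67.7, 173.3]
ee_rot: [[-0.004, 0.235, 0.972], [0.001, 0.972, -0.235], [-1.0, -0.0, -0.004]]
contact_force: [1.0, -0.3, 0.6]
gripper_width: 0.1
```

```bash
python3 look.py 9; python3 - <<'E'
from h import *
im=cv2.imread('pics/w9.png')[150:300,270:470]; cv2.imwrite('pics/w9c.png',cv2.resize(im,None,fx=4,fy=4,interpolation=cv2.INTER_CUBIC))
p,d=robot.read_camera('scene'); c=p[110:260,130:330,::-1]; cv2.imwrite('pics/scene9c.png',cv2.resize(c,None,fx=4,fy=4,interpolation=cv2.INTER_CUBIC))
E
```

```text
14.7 [566.2 -67.7 173.3] yawz -13.61 F [ 1.  -0.3  0.6] 0.10373313671557867
jaw_edge [362.1 241.8] 0.89 [31.9 52.6]
gauge_mark [366.8 240.6] 0.73 [30.7 56.6]
fixed_jaw [336.5 263.5] 0.76 [53.7 31.8]
fixed_jaw [329.6 225.4] 0.65 [16.1 22.8]
```

View pics/w9c.png

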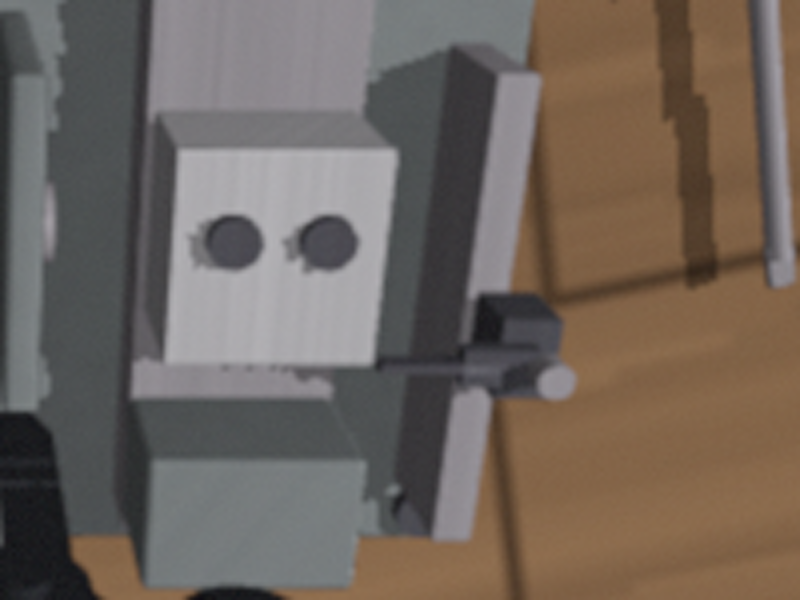

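View pics/scene9c.png

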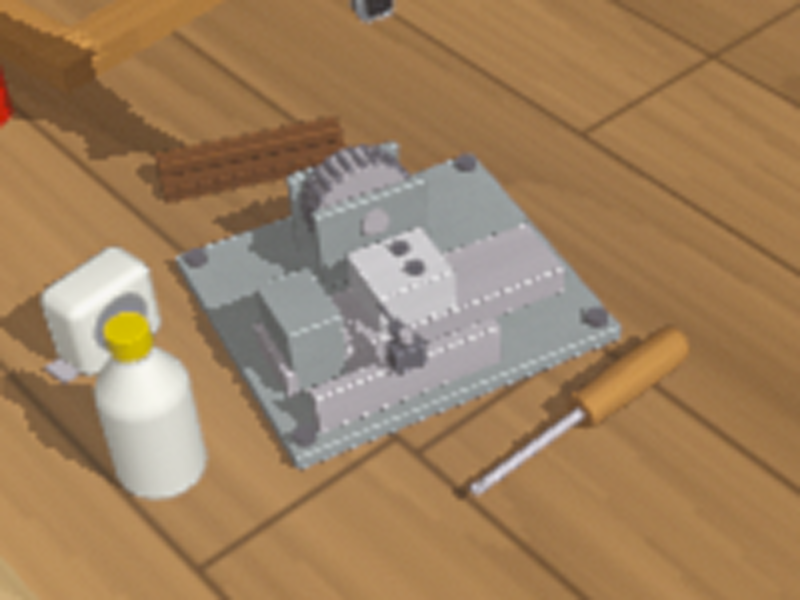

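```bash
python3 -c "
from h import *
s=robot.state();print(s['t'],np.abs(s['qd']).max(),s['contact_force']);robot.sign_off()"
```

```text
15.0 0.003985341268456664 [-0.63467241  0.25831015  0.02619365]
the job is handed in; nothing more can be done
```

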